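# Wedge the cast-mounting plate level

## Robot

A 6-joint arm with a two-finger parallel gripper is mounted at the origin on the work surface. World frame = base frame: x ahead of the robot, y to its left, z up, the work surface at z = 0. Lengths are in m, angles in rad, forces in N, time in s.
With the tool pointing down it reaches from about 0.35 to 0.775 m from the base axis. Payload 7.3 kg.
Tool frame: the origin (TCP) lies between the finger pads; the fingertips stand 14 mm ahead of it and the grasp point (between the pads) lies 5 mm behind it; z points along the fingers, y is the direction in which the jaws open and shut (so a half turn about z gives the same grasp; the last joint's range is limited). The gripper opens to 92 mm and grips with 3 to 60 N. Pads are 19 mm wide; open, the fingers measure 130 mm over their backs; the gripper's body (75 mm by 190 mm) begins 47 mm behind the grasp point.
Start: joints at [1.061, 0.342, 1.524, -0, 1.275, -0.146], TCP at [0.187, 0.491, 0.241] pointing down, gripper open.
Joint ranges: [-2.53, 2.53], [-0.77, 2.02], [0.04, 2.7], [-1, 4.14], [0.28, 2.66], [-3.11, 3.11]. Speed limits (rad/s): [2.57, 2.57, 3.14, 3.14, 3.14, 3.14].

## Interface

Orientations are given as [roll, pitch, yaw] about the fixed x, y, z axes, in that order (R = Rz(yaw) Ry(pitch) Rx(roll)).
In Python, from cell import robot gives the robot as it stands.
- The arm moves only by the shell command python3 -m creep 'ROWS' [FORCE]. ROWS is JSON, a list that holds one entry, the list of rows, each a list of 7 numbers: the shift along the tool's x, y, z in cm, then the turn, a rotation vector about the tool's x, y, z in degrees, then the gripper command: -1 is shut, 1 is fully open, values between are in proportion. In form: [[[tx, ty, tz, wx, wy, wz, gripper], ...]]. A call has 1 to 8 rows; each row is the pose to reach, as a shift and turn from the pose measured when the call began, along the tool's axes at that moment; what a row does not reach only later rows make up. A row lasts 1/10 s, in which the tool goes at most 50 mm and 8.59 degrees, less where a joint would pass 70% of its speed; a pose out of reach is approached as far as the arm can. A call with a gripper value outside its range is refused whole. The fingers move at their own pace and stop on an object; FORCE is the grip in N (left out, the last holds). Time passes only in rows, so rows that repeat a pose let the fingers close. It gives the time, the measured TCP pose, the force and the opening at its end, in the units of the state.
- robot.observe(): the state, without advancing time (a new reading comes with each control period).
- robot.read_camera(name): name is "side" or "top" or "wrist"; returns the picture (420x560x3 uint8, red, green, blue); there is no depth.
- robot.camera_params(name): a dict with "camera_matrix" (3x3 intrinsics, pixels), "R" (3x3) and "t" (3): a world point X has camera coordinates R X + t. Camera axes: x right, y down, z forward; pixel columns grow to the right and rows downward; lengths in m; the calibration is good to about 2 mm. A picture is of the moment at which its call begins: read the wrist's pose just before it. camera_params takes no time and is no camera call; for the wrist camera it gives the pose at the moment of the call.
- robot.hand_in(): hands the job in, once; it reports no verdict.
Trained networks look in the newest picture that a camera, given by its name, has taken for a name from the list of things; names that differ only in an ending like _2 or _b are one class to them, and where a whole thing is asked for, a point or a joint stands for the part that bears it (a point fixed in the world has none). Each returns a list of dicts, best first, with "score" (0 to 1); they miss things now and then, are a little off and sometimes report something else, mostly with a low value. They report only what shows in the picture. A call takes as long as a camera call. They do not tell look-alikes from the thing itself.
- robot.look_for(camera, label): "centre" ([x, y, z] in m, in the coordinates of the camera as it stood for that picture, good to about 4 mm: the middle of the surface that is visible of it).
- robot.masks_of(camera, label): "mask" (420x560 bool, what is visible of it).
The state is a dict: "time": time; "qpos": joint angles; "qvel": joint speeds; "joint_efforts": joint torques, N m; "tool_pos": TCP position; "tool_rot": TCP orientation; "contact_force": force on the tool from outside, world axes, zero at the start; "torque": the same for the moment, N m; "opening": finger opening in m.
Only numpy, scipy, OpenCV 4.12 (cv2) and the standard library are available. Lean on these libraries where they do the work, as an engineer would, in place of code of your own. Each camera call takes 0.05 s, during which the arm holds its last target.

## Task

The hinged metal plate that carries the dental cast has dropped at its front edge. Take the taller of the two dark wooden wedges and push its thin end under the middle of that edge, until the plate sits level on the wedge, and leave it there. Do not knock over the amber bottle.

Things in the scene. Friction and masses are not known exactly. Their poses are not given: they have to be found in the camera images.
- wedge: The taller dark-wood wedge, flat on the bench. 36 mm wide, 100 g. Along its +x: an upright heel block to grip by its sides (28 mm long, 36 wide, 58 tall), a flat land 25 mm long at 34 mm height, a straight ramp 70 mm long down to a thin end 4 mm thick. Origin: centre of the heel's underside (heel face 14 mm, thin end 109 mm ahead along +x); z up.
- low_wedge: The lower wedge, too low for this job: same wood, same plan (123 x 36 mm, heel, 25 mm land, 70 mm ramp), but its land is only 18 mm and its heel 42 mm high. Origin and axes as for the taller wedge. It lies on the other side of the bench.
- front_edge (a point): Middle of the plate's front edge, on the axis of its 8 mm round steel bar (underside 4 mm lower). +x into the plate, to its hinge 150 mm away; y along the 120 mm edge; z the plate's normal. Bar underside above bench: 12 mm dropped (8.4 deg nose-down), 34 mm level. Lifts with 3 N, falls if unheld. Clear below for 120 mm, but for feet 52 mm either side. Cast on top 30 mm tall, from 63 mm behind edge.
- bottle: Small amber bottle, 32 mm across and 65 mm tall, standing off to one side behind the wedges; keep it upright. Origin: centre of its underside, z up.
Things that resemble listed ones, but are neither listed nor needed, are in the scene too. What is shaped like the wedge but green, turquoise or yellow is not meant.

How it is judged:
At the end, for the whole second after the job is handed in: The plate is level within 2.5 degrees, held up by the taller wedge, which lies flat and at rest under the front edge with its thin end inwards: the heel's centre is in front of the edge, within 65 mm of it, and within 25 mm of the edge's middle (angle between front_edge's own z axis and vertical below 0.044 rad and y of wedge in the frame of front_edge between -0.025 and 0.025 m and x of wedge in the frame of front_edge between -0.065 and 0 m and angle between wedge's own z axis and vertical below 0.1 rad and linear speed of wedge below 0.01 m/s); the robot touches nothing.
It fails at once if the amber bottle is knocked over (angle between bottle's own z axis and vertical above 0.4 rad).
It also fails if it takes over 40 s, if anything falls off the work surface, if the arm or the gripper's body presses on something with over 40 N, if the wrist force passes 120 N, or if a joint passes its speed limit or range.

## Working session

There is one attempt and no reset: what is moved stays moved. The work goes in short steps, Python scripts to look and compute and a shell command to move; the robot and the scene stay as the last step left them, time stands still between calls to the robot, and variables do not carry over. Pictures are saved under pics/ and viewed, and the job is handed in when it is done.

```bash
mkdir -p pics; ls; cat > h.py <<'E'
import numpy as np,cv2
from cell import robot
def snap(n,f):
    p=robot.camera_params(n); im=robot.read_camera(n); cv2.imwrite('pics/'+f+'.png',im[:,:,::-1]); return im,p
def w(p,c): return np.array(p['R']).T@(np.array(c)-np.array(p['t']))
def pix(p,X):
    c=np.array(p['R'])@np.array(X)+np.array(p['t']); u=np.array(p['camera_matrix'])@c; return u[:2]/u[2]
def ray(p,u,v,z):
    R=np.array(p['R']);t=np.array(p['t']);d=R.T@np.linalg.inv(p['camera_matrix'])@[u,v,1];o=-R.T@t
    return o+d*(z-o[2])/d[2]
E
python3 - <<'E'
from h import *
np.set_printoptions(precision=4,suppress=True)
o=robot.observe();print({k:np.round(v,3) for k,v in o.items()})
for n in ['top','side']:
    im,p=snap(n,n+'0')
    for l in ['wedge','low_wedge','front_edge','bottle']:
        for d in robot.look_for(n,l)[:4]: print(n,l,round(d['score'],2),w(p,d['centre']),pix(p,w(p,d['centre'])))
E
```

```text
pics
{'time': np.float64(0.0), 'qpos': array([ 1.061,  0.343,  1.525,  0.   ,  1.275, -0.146]), 'qvel': array([-0.   , -0.001,  0.   ,  0.001,  0.001,  0.   ]), 'joint_efforts': array([ -0.   , -43.123, -24.422,   0.072,   0.056,  -0.   ]), 'tool_pos': array([0.187, 0.49 , 0.24 ]), 'tool_rot': array([-3.14 , -0.   ,  2.778]), 'contact_force': array([-0.027,  0.651, -0.168]), 'torque': array([ 0.072, -0.036, -0.03 ]), 'opening': np.float64(0.092)}
top wedge 0.9 [0.2565 0.4612 0.029 ] [164.46   304.5981]
top wedge 0.86 [0.5455 0.2684 0.0321] [228.4744 211.6475]
top wedge 0.85 [0.6185 0.133  0.0309] [271.0334 189.1472]
top wedge 0.67 [0.4376 0.1307 0.0307] [272.0283 244.994 ]
top low_wedge 0.95 [ 0.5069 -0.2336  0.0195] [385.8636 223.0217]
top front_edge 0.58 [ 0.6982 -0.0485  0.0331] [326.8987 164.7341]
side wedge 0.94 [0.6154 0.1377 0.0285] [301.5572 203.18  ]
side wedge 0.83 [0.2495 0.4576 0.0227] [151.1288 177.4546]
side wedge 0.77 [0.545  0.4362 0.0257] [242.6645 162.1593]
side wedge 0.66 [0.5151 0.2547 0.0227] [254.1258 191.9934]
side low_wedge 0.81 [ 0.4909 -0.2404  0.0152] [324.8545 307.4685]
side front_edge 0.66 [ 0.6893 -0.0651  0.0284] [361.1779 236.9305]
side bottle 0.8 [ 0.7055 -0.2629  0.0329] [412.9089 282.0905]
```

View pics/top0.png

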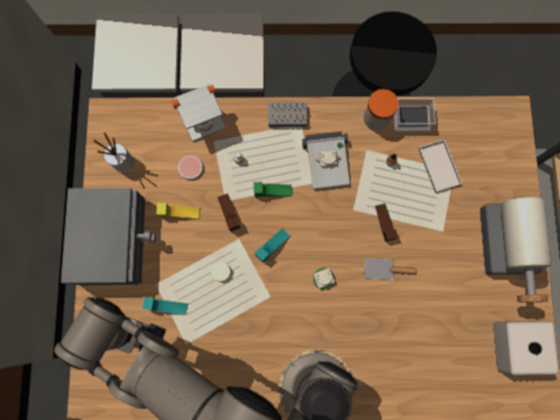

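View pics/side0.png

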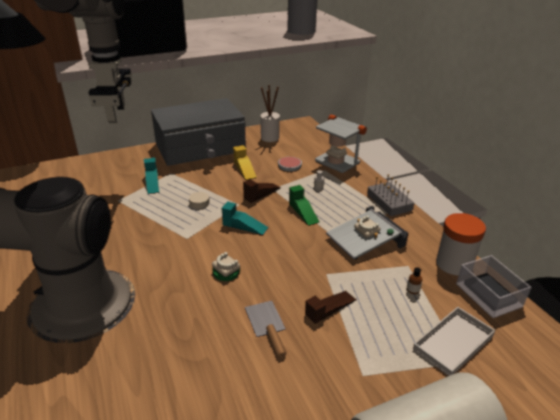

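The top view shows dark wedges at (229,211) and (387,222), and the plate at (328,162) with its front edge near row 187. I'll zoom in and fit poses next.

```bash
python3 - <<'E'
from h import *
a=cv2.imread('pics/top0.png');b=cv2.imread('pics/side0.png')
r=lambda im,x,y,w,h,s:cv2.resize(im[y:y+h,x:x+w],(w*s,h*s),interpolation=cv2.INTER_CUBIC)
t=np.vstack([np.hstack([r(a,200,180,65,60,6),r(a,295,125,65,75,6)[:360]]),np.hstack([r(b,235,170,65,40,6),r(b,295,280,65,40,6)])])
cv2.imwrite('pics/crop.png',t[:600])
cv2.imwrite('pics/crop2.png',r(b,320,200,100,70,7))
E
```

```text
(no output)
```

View pics/crop.png

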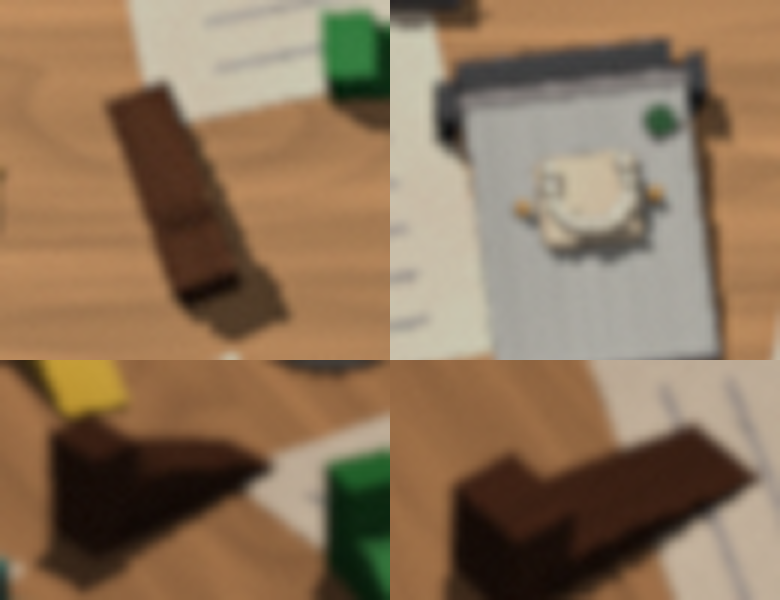

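View pics/crop2.png

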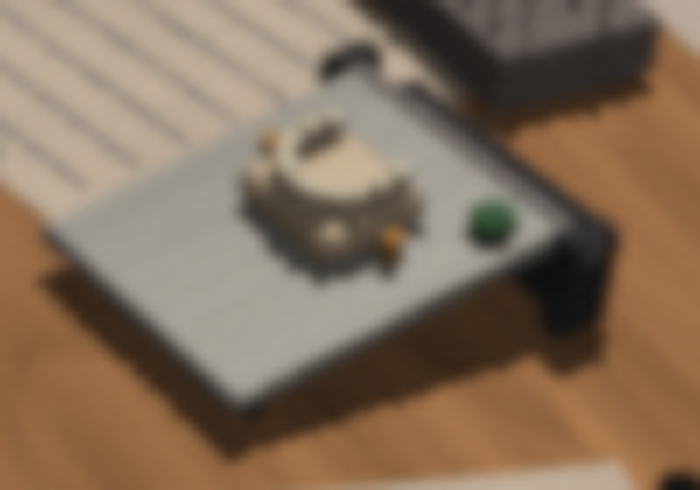

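```bash
cat > fit.py <<'E'
from h import *
from scipy.optimize import minimize
def wedge_pts(land,heel):
    prof=[(-.014,0),(.109,0),(.109,.004),(.039,land),(.014,land),(.014,heel),(-.014,heel)]
    parts=[[0,1,2,3,4],[0,4,5,6]]
    prof=np.array(prof); prof2=[prof[[0,1,2,3,4]],np.array([(-.014,0),(.014,0),(.014,heel),(-.014,heel)])]
    return [np.array([(x,y,z) for x,z in q for y in(-.018,.018)]) for q in prof2]
def sil(p,parts,pose,S=4):
    m=np.zeros((420*S,560*S),np.uint8);c,s=np.cos(pose[2]),np.sin(pose[2])
    for P in parts:
        Q=np.c_[P[:,0]*c-P[:,1]*s+pose[0],P[:,0]*s+P[:,1]*c+pose[1],P[:,2]]
        uv=np.array([pix(p,X) for X in Q]); h=cv2.convexHull(((uv+.5)*S-.5).round().astype(np.int32)); cv2.fillConvexPoly(m,h,255)
    return cv2.resize(m,(560,420),interpolation=cv2.INTER_AREA)/255.
def fit(views,parts,x0,verb=False):
    def cost(x):
        return sum(np.abs(sil(p,parts,x)-m).sum()/max(m.sum(),1) for p,m in views)
    best=None
    for dy in (-.2,0,.2):
        x=np.array(x0)+[0,0,dy]
        r=minimize(cost,x,method='Nelder-Mead',options=dict(initial_simplex=x+np.array([[0,0,0],[.012,0,0],[0,.012,0],[0,0,.15]]),xatol=1e-4,fatol=1e-4))
        if best is None or r.fun<best.fun: best=r
    return best.x,best.fun
TALL=wedge_pts(.034,.058);LOW=wedge_pts(.018,.042)
def col(im,c,rad=45):
    # dark brown mask near pixel
    hsv=cv2.cvtColor(im,cv2.COLOR_RGB2HSV)
    return hsv
E
python3 - <<'E'
from fit import *
import pickle
np.set_printoptions(precision=4,suppress=True)
V={}
for n in ['top','side']:
    robot.read_camera(n);p=robot.camera_params(n)
    V[n]=(p,{l:robot.masks_of(n,l) for l in ['wedge','low_wedge','front_edge']})
    for l,ds in V[n][1].items():
        for d in ds: ys,xs=np.nonzero(d['mask']);print(n,l,round(d['score'],2),len(xs),xs.mean(),ys.mean(),xs.min(),xs.max(),ys.min(),ys.max())
pickle.dump(V,open('V.pkl','wb'))
E
```

```text
top wedge 0.87 450 271.4088888888889 244.71555555555557 255 288 228 261
top wedge 0.83 541 176.69870609981515 210.75785582255082 157 199 203 217
top wedge 0.82 481 163.53430353430355 305.5904365904366 143 185 298 313
top wedge 0.79 444 228.28153153153153 211.81981981981983 217 239 193 230
top wedge 0.67 576 271.4010416666667 189.35243055555554 252 292 181 197
top low_wedge 0.82 465 385.43870967741935 222.4516129032258 375 397 203 241
top front_edge 0.71 1693 328.08978145304195 163.49556999409333 307 349 139 187
side wedge 0.93 435 151.27586206896552 175.5264367816092 144 159 158 193
side wedge 0.7 770 240.2155844155844 219.4142857142857 222 266 202 233
side wedge 0.69 519 257.09633911368013 190.07899807321772 243 278 180 202
side wedge 0.66 688 302.17151162790697 204.90552325581396 289 319 185 225
side wedge 0.63 477 243.1006289308176 162.1320754716981 233 256 145 179
side low_wedge 0.71 868 326.5334101382488 305.36866359447004 305 354 292 321
side front_edge 0.84 1868 361.9587794432548 233.6423982869379 326 398 210 258
```

```bash
python3 - <<'E'
from fit import *
import pickle
np.set_printoptions(precision=4,suppress=True)
V=pickle.load(open('V.pkl','rb'))
def get(n,c):
    p,D=V[n]
    c=min((d for l in D if l!='front_edge' for d in D[l]),key=lambda d:np.hypot(*(np.array(np.nonzero(d['mask']))[::-1].mean(1)-c)))
    return p,c['mask'].astype(float)
A=[get('top',(228,212)),get('side',(257,190))];B=[get('top',(385,222)),get('side',(326,305))]
for nm,vs,x0 in [('left',A,(.51,.255,1.3)),('right',B,(.47,-.23,1.3))]:
    for y in (0.3,):
      for mn,M in (('tall',TALL),('low',LOW)): print(nm,mn,*fit(vs,M,(x0[0],x0[1],y)))
# plate
p,D=V['top'];m=D['front_edge'][0]['mask'].astype(float);p2,D2=V['side'];m2=D2['front_edge'][0]['mask'].astype(float)
t=np.radians(8.4);c,s=np.cos(t),np.sin(t)
P=[np.array([(x*c-z*s,y,.016+x*s+z*c) for x in (-.004,.154) for y in (-.06,.06) for z in (-.004,.004)])]
print('plate',fit([(p,m),(p2,m2)],P,(.62,-.04,0)))
print('plate top',fit([(p,m)],P,(.62,-.04,0)),'side',fit([(p2,m2)],P,(.62,-.04,0)))
E
```

```text
left tall [0.5053 0.2548 0.3608] 0.18789175098253644
left low [0.5055 0.2561 0.3476] 0.3182095220007495
right tall [ 0.4664 -0.2406  0.1925] 0.4041462606547995
right low [ 0.467  -0.2428  0.2172] 0.21321315623023404
plate (array([ 0.6287, -0.0601,  0.1193]), np.float64(0.20950350751116364))
plate top (array([ 0.6316, -0.0618,  0.1238]), np.float64(0.08041879480675908)) side (array([ 0.6317, -0.0568,  0.1249]), np.float64(0.10075996137212916))
```

```bash
cat > go.py <<'E'
import sys
from h import *
from scipy.spatial.transform import Rotation as R
def to(pos,yaw):
    o=robot.observe();A=R.from_euler('xyz',o['tool_rot']);B=R.from_euler('xyz',[np.pi,0,yaw])
    s=A.inv().apply(np.array(pos)-o['tool_pos'])*100; r=(A.inv()*B).as_rotvec(degrees=True)
    print(np.round(s,2),np.round(r,2),'now',np.round(o['tool_pos'],4),np.round(o['tool_rot'],3),'F',np.round(o['contact_force'],1),'open',round(float(o['opening']),4),'t',round(float(o['time']),2))
if __name__=='__main__':
    a=list(map(float,sys.argv[1:])); to(a[:3],a[3])
E
python3 go.py .505 .255 .20 3.503
```

```text
[-38.12 -10.7    4.07] [  0.     0.   -41.55] now [0.1868 0.4907 0.2407] [ 3.142 -0.     2.778] F [-0.1  0.2  0.5] open 0.0919 t 0.9
```

```bash
python3 -m creep '[[[-38.1,-10.7,4.1,0,0,-41.5,1],[-38.1,-10.7,4.1,0,0,-41.5,1],[-38.1,-10.7,4.1,0,0,-41.5,1],[-38.1,-10.7,4.1,0,0,-41.5,1],[-38.1,-10.7,4.1,0,0,-41.5,1],[-38.1,-10.7,4.1,0,0,-41.5,1],[-38.1,-10.7,4.1,0,0,-41.5,1],[-38.1,-10.7,4.1,0,0,-41.5,1]]]' 30; python3 go.py .505 .255 .20 3.503
```

```text
time: 1.7
tool_pos: [0.486, 0.2688, 0.2023]
tool_rot: [3.141, 0.001, -2.781]
contact_force: [1.1, 0.6, -0.4]
opening: 0.092
[-1.29 -1.97  0.23] [ 0.01  0.03 -0.05] now [0.486  0.2688 0.2023] [ 3.141e+00  1.000e-03 -2.781e+00] F [ 1.1  0.6 -0.4] open 0.092 t 1.7
```

```bash
python3 -m creep '[[[-1.3,-2,0.2,0,0,0,1],[-1.3,-2,0.2,0,0,0,1],[-1.3,-2,0.2,0,0,0,1]]]'; python3 - <<'E'
from fit import *
np.set_printoptions(precision=4,suppress=True)
im,p=snap('wrist','w1')
for d in robot.masks_of('wrist','wedge')+robot.masks_of('wrist','low_wedge'):
    ys,xs=np.nonzero(d['mask']);print(d['score'],len(xs),xs.mean(),ys.mean(),xs.min(),xs.max(),ys.min(),ys.max())
    print(fit([(p,d['mask'].astype(float))],TALL,(.505,.255,.36)))
m=sil(p,TALL,(.5053,.2548,.3608));c,_=cv2.findContours((m>.5).astype(np.uint8),0,1);im=im[:,:,::-1].copy();cv2.drawContours(im,c,-1,(0,0,255),1);cv2.imwrite('pics/w1.png',im)
E
```

```text
time: 2.0
tool_pos: [0.5051, 0.2544, 0.2]
tool_rot: [3.141, -0.0, -2.782]
contact_force: [-0.2, 0.4, 1.0]
opening: 0.0913
0.77 2729 148.24038109197508 233.1773543422499 107 205 207 260
(array([ 1.0504,  0.082 , -0.6425]), np.float64(1.0))
0.74 4778 198.52448723315194 87.28484721640854 140 252 40 132
(array([ 1.0504,  0.082 , -0.6425]), np.float64(1.0))
0.71 3028 282.05581241743727 218.20211360634082 265 301 173 267
(array([0.507 , 0.257 , 0.3542]), np.float64(0.03267412645375191))
0.71 2409 535.0469074304691 21.77750103777501 497 559 0 61
(array([ 1.0504,  0.082 , -0.6425]), np.float64(1.0))
0.69 473 385.9704016913319 255.66173361522198 348 422 236 273
(array([ 1.0504,  0.082 , -0.6425]), np.float64(1.0))
```

View pics/w1.png

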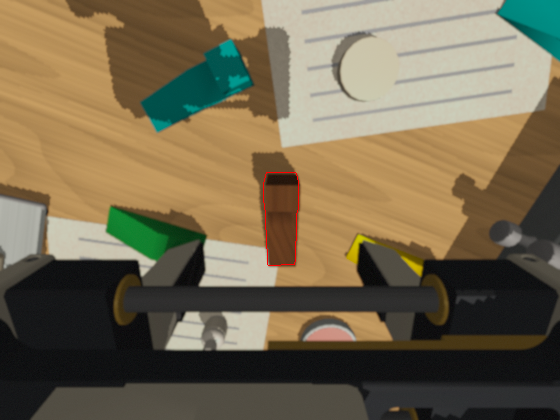

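The wrist view shows the tall wedge at (282,218) with its heel at the top. The model outline matches to 3% of the mask. I'll descend to grasp the heel.

```bash
python3 go.py .5065 .2565 .030 3.497
```

```text
[-2.300e-01 -1.000e-02  1.706e+01] [0.03 0.03 0.38] now [0.5043 0.2557 0.2006] [ 3.141e+00  1.000e-03 -2.780e+00] F [-0.3 -0.  -0.3] open 0.0917 t 2.15
```

```bash
python3 -m creep '[[[-0.2,0,5,0,0,0.3,1],[-0.2,0,10,0,0,0.3,1],[-0.2,0,14,0,0,0.3,1],[-0.2,0,17,0,0,0.3,1],[-0.2,0,17,0,0,0.3,1],[-0.2,0,17,0,0,0.3,1]]]' 30; python3 go.py .5065 .2565 .030 3.497
```

```text
time: 2.75
tool_pos: [0.5061, 0.2573, 0.0313]
tool_rot: [3.141, 0.001, -2.783]
contact_force: [-0.2, -0.2, 0.2]
opening: 0.0917
[-0.01 -0.09  0.13] [0.03 0.04 0.16] now [0.5061 0.2573 0.0313] [ 3.141e+00  1.000e-03 -2.783e+00] F [-0.2 -0.2  0.2] open 0.0917 t 2.75
```

```bash
python3 -m creep '[[[0,0,0.1,0,0,0,-1],[0,0,0.1,0,0,0,-1],[0,0,0.1,0,0,0,-1],[0,0,0.1,0,0,0,-1],[0,0,0.1,0,0,0,-1],[0,0,0.1,0,0,0,-1],[0,0,0.1,0,0,0,-1],[0,0,0.1,0,0,0,-1]]]' 30
```

```text
time: 3.55
tool_pos: [0.506, 0.2573, 0.0303]
tool_rot: [3.141, 0.001, -2.783]
contact_force: [0.5, 0.2, -0.6]
opening: 0.0358
```

Gripped: the opening is 35.8 mm, matching the 36 mm heel. Lifting.

```bash
python3 -m creep '[[[0,0,-5,0,0,0,-1],[0,0,-10,0,0,0,-1],[0,0,-12,0,0,0,-1],[0,0,-12,0,0,0,-1]]]' 30; python3 go.py .47 -.08 .15 3.265
```

```text
time: 3.95
tool_pos: [0.5077, 0.2578, 0.1537]
tool_rot: [3.141, 0.007, -2.783]
contact_force: [-0.3, -0.6, -1.8]
opening: 0.0362
[ 15.37 -30.32   0.24] [ 0.07  0.42 13.45] now [0.5077 0.2578 0.1537] [ 3.141  0.007 -2.783] F [-0.3 -0.6 -1.8] open 0.0362 t 3.95
```

```bash
python3 -m creep '[[[15.4,-30.3,0.2,0,0,13.4,-1],[15.4,-30.3,0.2,0,0,13.4,-1],[15.4,-30.3,0.2,0,0,13.4,-1],[15.4,-30.3,0.2,0,0,13.4,-1],[15.4,-30.3,0.2,0,0,13.4,-1],[15.4,-30.3,0.2,0,0,13.4,-1],[15.4,-30.3,0.2,0,0,13.4,-1],[15.4,-30.3,0.2,0,0,13.4,-1]]]' 30
python3 - <<'E'
from fit import *
np.set_printoptions(precision=4,suppress=True)
t=np.radians(8.4);c,s=np.cos(t),np.sin(t)
P=[np.array([(x*c-z*s,y,.016+x*s+z*c) for x in (-.004,.154) for y in (-.06,.06) for z in (-.004,.004)])]
for n in ['top','wrist','side']:
    im,p=snap(n,n+'3')
    for d in robot.masks_of(n,'front_edge'):
        print(n,d['score'],d['mask'].sum(),fit([(p,d['mask'].astype(float))],P,(.63,-.06,.12)))
    m=sil(p,P,(.631,-.060,.122));cc,_=cv2.findContours((m>.5).astype(np.uint8),0,1);im=im[:,:,::-1].copy()
    cv2.imwrite('pics/%s3raw.png'%n,im)
    cv2.drawContours(im,cc,-1,(0,0,255),1);cv2.imwrite('pics/%s3.png'%n,im)
E
python3 go.py .47 -.08 .15 3.265
```

```text
time: 4.75
tool_pos: [0.4685, -0.0839, 0.1487]
tool_rot: [3.14, 0.004, -3.023]
contact_force: [0.8, 0.5, -0.7]
opening: 0.0356
top 0.64 1705 (array([ 0.6304, -0.0627,  0.1358]), np.float64(0.09276522339140936))
wrist 0.79 239 (array([ 0.818, -0.108,  0.32 ]), np.float64(1.0))
side 0.71 1902 (array([ 0.6309, -0.0578,  0.1113]), np.float64(0.09742273355188553))
[-0.03 -0.15 -0.01] [0.15 0.36 0.17] now [ 0.4695 -0.0785  0.1499] [ 3.139  0.006 -3.015] F [-0.4  0.5 -1.9] open 0.036 t 5.05
```

View pics/wrist3.png

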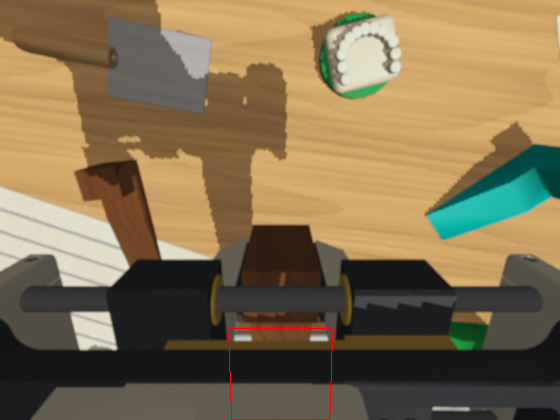

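View pics/side3.png

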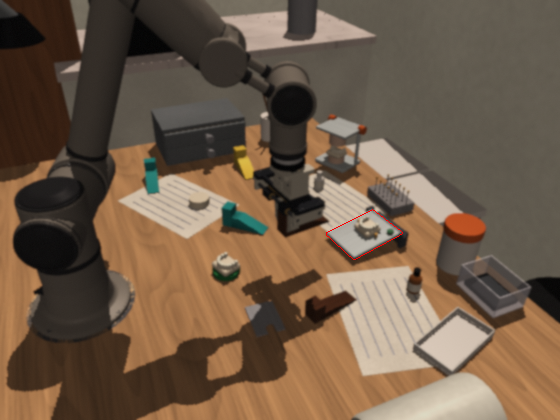

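View pics/top3.png

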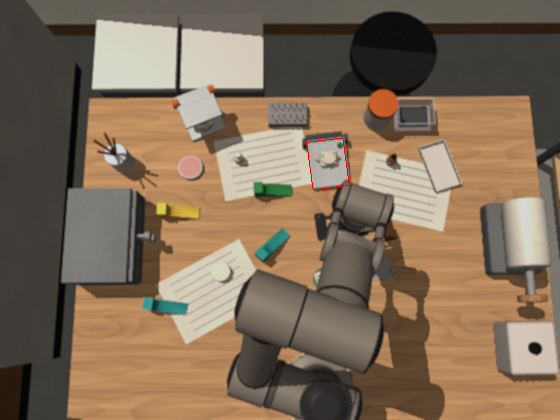

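The side and top outlines at plate pose (0.631, -0.060, yaw 0.122) match the plate. The wrist view shows the wedge held straight. Next I lower it in front of the edge.

```bash
python3 go.py .482 -.0783 .032 3.264
```

```text
[-1.17 -0.16 11.8 ] [0.15 0.36 0.22] now [ 0.4695 -0.0785  0.1499] [ 3.139  0.006 -3.015] F [-0.4  0.5 -1.9] open 0.036 t 5.05
```

```bash
python3 -m creep '[[[-1.2,-0.15,4,0,0.3,0.2,-1],[-1.2,-0.15,8,0,0.3,0.2,-1],[-1.2,-0.15,10.5,0,0.3,0.2,-1],[-1.2,-0.15,11.5,0,0.3,0.2,-1],[-1.2,-0.15,11.8,0,0.3,0.2,-1],[-1.2,-0.15,11.8,0,0.3,0.2,-1]]]' 30;python3 go.py .482 -.0783 .031 3.264
python3 - <<'E'
from fit import *
a,_=snap('side','s4');b,_=snap('top','t4')
r=lambda im,x,y,w,h,s:cv2.resize(im[y:y+h,x:x+w,::-1],(w*s,h*s),interpolation=cv2.INTER_CUBIC)
cv2.imwrite('pics/s4.png',r(a,260,190,150,100,5))
E
```

```text
time: 5.65
tool_pos: [0.4829, -0.0778, 0.0325]
tool_rot: [3.139, 0.002, -3.018]
contact_force: [-0.6, -0.3, -2.3]
opening: 0.0359
[ 0.1  -0.04  0.15] [0.13 0.11 0.07] now [ 0.4829 -0.0778  0.0325] [ 3.139e+00  2.000e-03 -3.018e+00] F [-0.6 -0.3 -2.3] open 0.0359 t 5.65
```

View pics/s4.png

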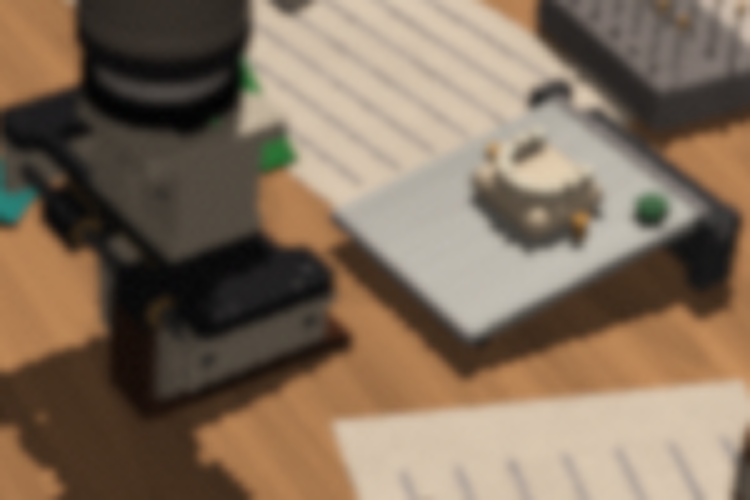

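Lower the last 1.5 mm and push in.

```bash
python3 -m creep '[[[0,0,0.2,0,0,0,-1],[-1.5,0,0.2,0,0,0,-1],[-3,0,0.2,0,0,0,-1],[-4,0,0.2,0,0,0,-1],[-5,0,0.2,0,0,0,-1],[-6,0,0.2,0,0,0,-1],[-6,0,0.2,0,0,0,-1]]]' 40;python3 go.py .6015 -.0635 .031 3.264
python3 - <<'E'
from fit import *
a,_=snap('side','s5')
r=lambda im,x,y,w,h,s:cv2.resize(im[y:y+h,x:x+w,::-1],(w*s,h*s),interpolation=cv2.INTER_CUBIC)
cv2.imwrite('pics/s5.png',r(a,260,190,150,100,5))
E
```

```text
time: 6.45
tool_pos: [0.5431, -0.0706, 0.031]
tool_rot: [3.14, 0.002, -3.018]
contact_force: [-0.3, -0.6, -4.1]
opening: 0.0355
[-5.88 -0.02  0.01] [0.11 0.14 0.07] now [ 0.5431 -0.0706  0.031 ] [ 3.140e+00  2.000e-03 -3.018e+00] F [-0.3 -0.6 -4.1] open 0.0355 t 6.45
```

View pics/s5.png

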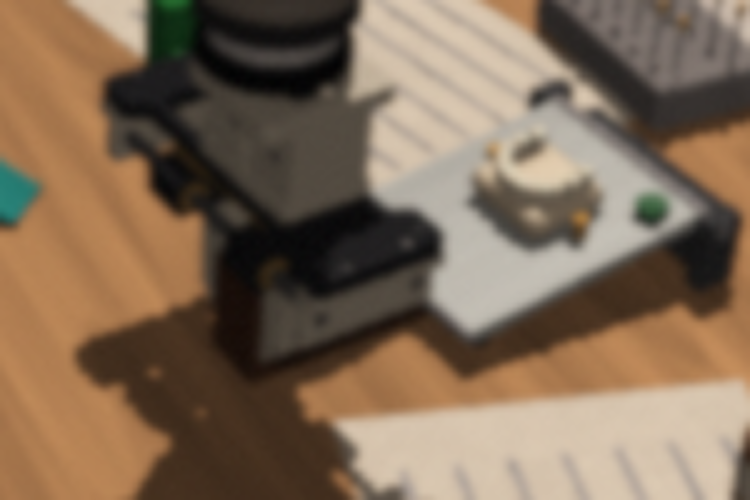

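```bash
python3 -m creep '[[[-0.8,0,0,0,0,0,-1],[-1.6,0,0,0,0,0,-1],[-2.4,0,0,0,0,0,-1],[-3,0,0,0,0,0,-1],[-3,0,0,0,0,0,-1]]]' 40;python3 go.py .6015 -.0635 .031 3.264
```

```text
time: 7.0
tool_pos: [0.572, -0.0667, 0.0305]
tool_rot: [3.139, 0.001, -3.018]
contact_force: [-0.1, -0.1, -3.6]
opening: 0.0359
[-2.97 -0.04 -0.05] [0.15 0.05 0.07] now [ 0.572  -0.0667  0.0305] [ 3.139e+00  1.000e-03 -3.018e+00] F [-0.1 -0.1 -3.6] open 0.0359 t 7.0
```

```bash
python3 -m creep '[[[-0.8,0,0,0,0,0,-1],[-1.6,0,0,0,0,0,-1],[-2.4,0,0,0,0,0,-1],[-3,0,0,0,0,0,-1],[-3,0,0,0,0,0,-1],[-3,0,0,0,0,0,-1]]]' 40;python3 go.py .6015 -.0635 .031 3.264
python3 - <<'E'
from fit import *
a,p=snap('side','s6')
np.set_printoptions(precision=4,suppress=True)
P=[np.array([(x,y,.038+z) for x in (-.004,.154) for y in (-.06,.06) for z in (-.004,.004)])]
im=a.copy();
m=sil(p,P,(.6295,-.060,.122));cc,_=cv2.findContours((m>.5).astype(np.uint8),0,1);cv2.drawContours(im,cc,-1,(255,0,0),1)
for d in robot.masks_of('side','front_edge'): print(d['score'],fit([(p,d['mask'].astype(float))],P,(.63,-.06,.12)))
r=lambda im,x,y,w,h,s:cv2.resize(im[y:y+h,x:x+w,::-1],(w*s,h*s),interpolation=cv2.INTER_CUBIC)
cv2.imwrite('pics/s6.png',np.hstack([r(a,300,190,110,100,3),r(im,300,190,110,100,3)]))
E
```

```text
time: 7.6
tool_pos: [0.6023, -0.0631, 0.0305]
tool_rot: [3.139, 0.002, -3.018]
contact_force: [0.2, 0.4, -5.6]
opening: 0.0359
[ 0.09 -0.03 -0.05] [0.13 0.13 0.07] now [ 0.6023 -0.0631  0.0305] [ 3.139e+00  2.000e-03 -3.018e+00] F [ 0.2  0.4 -5.6] open 0.0359 t 7.6
0.6 (array([ 0.6323, -0.059 ,  0.1259]), np.float64(1.063931601561648))
```

View pics/s6.png

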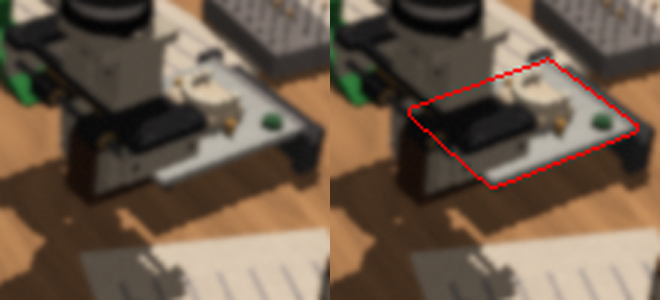

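The plate's near corner coincides with the level model. Release and go straight up.

```bash
python3 -m creep '[[[0,0,0,0,0,0,-0.1],[0,0,0,0,0,0,-0.1],[0,0,0,0,0,0,0.2],[0,0,0,0,0,0,0.2],[0,0,0,0,0,0,0.2],[0,0,0,0,0,0,0.2]]]'; python3 -m creep '[[[0,0,-1,0,0,0,0.2],[0,0,-3,0,0,0,0.2],[0,0,-7,0,0,0,0.2],[3,0,-12,0,0,0,0.2],[8,0,-16,0,0,0,0.2],[13,0,-18,0,0,0,0.2],[15,0,-18,0,0,0,0.2],[15,0,-18,0,0,0,0.2]]]'
python3 - <<'E'
from fit import *
np.set_printoptions(precision=4,suppress=True)
P=[np.array([(x,y,.038+z) for x in (-.004,.154) for y in (-.06,.06) for z in (-.004,.004)])]
t=np.radians(8.4);c,s=np.cos(t),np.sin(t)
Q=[np.array([(x*c-z*s,y,.016+x*s+z*c) for x in (-.004,.154) for y in (-.06,.06) for z in (-.004,.004)])]
out=[]
for n,(x,y) in (('side',(300,190)),('top',(270,130))):
    im,p=snap(n,n+'7')
    for d in robot.masks_of(n,'front_edge'): print(n,'level',d['score'],fit([(p,d['mask'].astype(float))],P,(.63,-.06,.12)),'dropped',fit([(p,d['mask'].astype(float))],Q,(.63,-.06,.12)))
    for d in robot.look_for(n,'wedge')+robot.look_for(n,'bottle'): print(d['score'],w(p,d['centre']))
    a=im.copy()
    for M,po,k in((P,(.6295,-.06,.122),(255,0,0)),(TALL,(.6023,-.0631,.122),(0,0,255))):
        cc,_=cv2.findContours((sil(p,M,po)>.5).astype(np.uint8),0,1);cv2.drawContours(a,cc,-1,k,1)
    r=lambda im:cv2.resize(im[y:y+90,x:x+130,::-1],None,fx=3,fy=3,interpolation=cv2.INTER_CUBIC)
    out.append(np.hstack([r(im),r(a)]))
cv2.imwrite('pics/f7.png',np.vstack(out))
E
```

```text
time: 8.3
tool_pos: [0.602, -0.0631, 0.0307]
tool_rot: [3.139, 0.002, -3.018]
contact_force: [-0.5, 0.6, -0.2]
opening: 0.0549
time: 9.1
tool_pos: [0.4493, -0.082, 0.2129]
tool_rot: [3.14, 0.003, -3.019]
contact_force: [0.4, -0.7, 0.5]
opening: 0.0552
side level 0.94 (array([ 0.6328, -0.0595,  0.1682]), np.float64(0.16034501906489468)) dropped (array([ 0.6398, -0.0341, -0.0332]), np.float64(0.23905526968496646))
0.91 [0.4238 0.1328 0.025 ]
0.77 [ 0.5966 -0.0775  0.0274]
0.76 [0.2493 0.4592 0.0222]
0.68 [0.5398 0.436  0.0228]
0.62 [0.6174 0.1117 0.0148]
0.78 [ 0.7078 -0.2583  0.0324]
0.15 [ 0.5986 -0.0743  0.0283]
top level 0.76 (array([ 0.6309, -0.06  ,  0.1143]), np.float64(0.08911490918411334)) dropped (array([ 0.6328, -0.0627,  0.1341]), np.float64(0.1091934337609078))
top level 0.16 (array([ 1.4321, -0.349 , -0.4997]), np.float64(1.0)) dropped (array([ 1.2567, -1.174 ,  3.8725]), np.float64(1.0))
0.81 [0.4376 0.1307 0.0315]
0.67 [0.617  0.1301 0.0329]
0.61 [ 0.6056 -0.0585  0.0596]
0.55 [0.551  0.4307 0.0326]
0.56 [ 0.7115 -0.2542  0.0425]
```

View pics/f7.png

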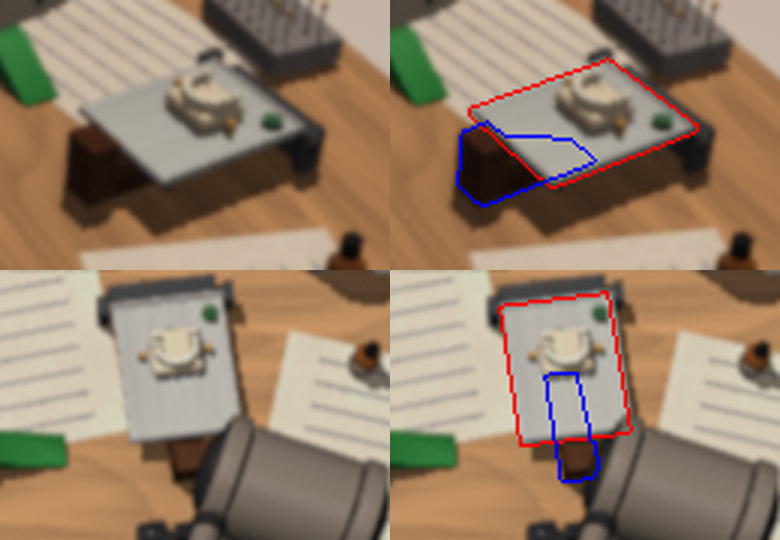

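Side and top views show the plate outline on the level model, with the wedge heel in front of the edge's middle and the bottle upright. The robot is clear, so I'm handing in.

```bash
python3 -c "
from cell import robot
print(robot.hand_in(), robot.observe()['time'])"
```

```text
the job is handed in; nothing more can be done
the job is handed in; nothing more can be done
```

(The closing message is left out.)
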